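# Shim the rocking gauge stand

### The job

The gauge stand rocks because one of its feet is shorter than the others. With the fingertips, push the white wedge shim along the bench, thin end first, under that short foot until it is snug and the stand sits level, on the shim and its other three feet, and no longer rocks; then let go and stay clear. Only push the shim, never pick it up; do not touch the stand or shove it out of place, and leave the other things on the bench alone.

Things in the scene. Friction and masses are not known exactly. Their poses are not given: they have to be found in the camera images.
- stand: gauge stand, about 2 kg, loose on the bench: grey base plate 150 x 116 mm (underside 45 mm, top 57 mm up) with four corner lugs, each on a domed steel foot 28 mm across; column and round gauge on top, 290 mm high. Feet at +-85 mm in x, +-70 mm in y. It starts leaning about 0.075 rad onto its short foot. Origin: below its centre, level with the ends of the three full-length feet; z up when level
- short_foot: the short foot, at +x -y of the stand (part of it), 8 mm shorter than the other three, its end a dome of 14 mm radius. Origin: 8 mm below the dome's lowest point; stand axes
- short_foot_tip (a point): lowest point of the short foot's domed end; it rests on the bench at the start and is 8 mm up when the stand is level
- far_foot: the full-length foot diagonally opposite the short one, at -x +y of the stand (part of it). It hangs about 8 mm in the air at the start. Origin: the lowest point of its domed end, at bench height when the stand is steady
- far_foot_tip (a point): the same point as the origin of the far foot
- shim: wedge shim, a loose plain white plastic ramp, 70 g, 110 mm long (x), 50 mm wide (y), flat below, 1.5 mm high at the thin end (+x), rising evenly to 22 mm at the upright face of the thick end (-x). Origin: centre of its underside. At the start the thin end lies 40 to 95 mm from the short foot and points towards it within about 0.6 rad. It stays put when let go under the foot
- shim_thin_end (a point): middle of the thin end's lower edge, 55 mm along +x of the shim. With the stand level the slope meets the short foot when the foot's tip is about 34 mm in from this end; a centimetre further still holds well, much further shoves or tilts the stand
- shim_thick_end (a point): middle of the thick end's lower edge, 55 mm along -x of the shim
- tape_roll: roll of tape lying flat, 60 mm across, 20 mm high; origin at the centre of its underside. To be left alone
- printed_nozzle: grey printed nozzle standing upright, 36 mm across, 60 mm high; origin at the centre of its underside. To be left alone
- test_block: aluminium block, 60 x 30 x 18 mm; origin at the centre of its underside. To be left alone
- loose_gauge: small pressure gauge lying dial up, 44 mm across, 20 mm high; origin at the centre of its underside. To be left alone
- screwdriver: screwdriver with black handle lying on the bench, 200 mm long; origin under its middle. To be left alone
- spray_can: aluminium can standing upright, 52 mm across, 130 mm high; origin at the centre of its underside. To be left alone
Not all that is in view belongs to the job. Several things have the shape of the shim; the one meant has the colours described above.

How it is judged:
By the outcome, as a careful person would: the job done as asked, in the order asked, and still so for the second after the job is handed in, with the robot touching nothing.
It also fails if it takes over 54 s, if anything falls off the work surface, if the arm or the gripper's body presses on something with over 40 N, if the wrist force passes 120 N, or if a joint passes its speed limit or range.

### The arm

A 6-joint arm with a two-finger parallel gripper is mounted at the origin on the work surface. World frame = base frame: x ahead of the robot, y to its left, z up, the work surface at z = 0. Lengths are in m, angles in degrees, forces in N, time in s.
With the tool pointing down it reaches from about 0.4 to 0.825 m from the base axis. Payload 7 kg.
Tool frame: the origin (TCP) lies midway between the tips of the shut fingers; the grasp point (between the pads) lies 19 mm behind it (ctrl.grasp_offset is the distance from the TCP to the grasp point, in m); z points along the fingers, x is the direction in which the jaws open and shut, and the axes are right-handed (so a half turn about z gives the same grasp; the last joint's range is limited). The gripper opens to 88 mm and grips with 3 to 60 N. Pads are 19 mm wide; open, the fingers measure 130 mm over their backs; the gripper's body (78 mm by 193 mm) begins 47 mm behind the grasp point.
Start: joints at [16.507, 20.546, 0.682, 0, -70.136, -16.507], TCP at [0.675, -0, 0.227] pointing down, gripper open.
Joint ranges: [-176.03, 176.03], [-82.01, 121.73], [-58.28, 71.71], [-173.87, 95.51], [-174.79, -0.11], [-173.66, 173.66]. Speed limits (degrees/s): [136.94, 136.94, 172.46, 180, 180, 180].

### API

Orientations are given as [roll, pitch, yaw] about the fixed x, y, z axes, in that order (R = Rz(yaw) Ry(pitch) Rx(roll)).
In Python, from plant import sensors, snapshot, order, ctrl gives the robot as it stands.
- The arm moves only by the tool send_rows, never from a script. Its argument "commands" is a list of rows, each a list of 3 entries, a list of its own where there are three numbers: the closure, from 0 (fully open) to 1 (shut), then the shift along the world's x, y, z in units of 0.25 m (1.0 is 0.25 m), then the turn, a rotation vector about the world's x, y, z in units of 360 degrees (1.0 is 360 degrees). In form: [[hand, [x, y, z], [ax, ay, az]], ...]. A call has 1 to 12 rows; each row shifts and turns the pose as measured when the row begins; what a row does not reach is not made up. A row lasts 1/10 s, in which the tool goes at most 50 mm and 8.59 degrees, less where a joint would pass 70% of its speed; a pose out of reach is approached as far as the arm can. A call with a number of a shift or a turn outside -1 to 1 is refused whole. A call with a gripper value outside its range is refused whole. The fingers move at their own pace and stop on an object; the grip force is fixed at half the most. Time passes only in rows, so rows that do not move let the fingers close. It gives the time, the measured TCP pose, the force and the opening at its end, in the units of the state.
- sensors.get_obs(): the state, without advancing time (a new reading comes with each control period).
- snapshot(name): name is "scene" or "side" or "wrist"; returns a dict with "color" (480x640x3 uint8, blue, green, red), "z_map" (480x640 float32, m along the optical axis (not along the pixel's ray), 0 where there is no reading), "mtx" (3x3 intrinsics, pixels), "k1" (the pictures are not rectified: a ray, as slopes to the right and down, at radius r is drawn at 1 + k1 r^2 times it, then the intrinsics apply), "xyz" and "attitude" of the camera in the world. Camera axes: x right, y down, z forward; pixel columns grow to the right and rows downward; lengths in m; the calibration is good to about 2 mm. A picture is of the moment at which its call begins.
- order.close_job(): hands the job in, once; it reports no verdict.
The state is a dict: "clock": time; "joint_pos": joint angles; "qvel": joint speeds; "tau": joint torques, N m; "tool_pos": TCP position; "orientation": TCP orientation; "force": force on the tool from outside, world axes, zero at the start; "moment": the same for the moment, N m; "opening": finger opening in m.
Only numpy, scipy, OpenCV 4.12 (cv2) and the standard library are available. Lean on these libraries where they do the work, as an engineer would, in place of code of your own. Each camera call takes 0.05 s, during which the arm holds its last target.

## Working session

There is one attempt and no reset: what is moved stays moved. The work goes in short steps, Python scripts to look and compute and a tool call to move; the robot and the scene stay as the last step left them, time stands still between calls to the robot, and variables do not carry over. Pictures are saved under pics/ and viewed, and the job is handed in when it is done.

Besides the shell and the picture viewer there is one more tool, called after "Request:" by a JSON object that holds its "op" and its "data", one argument or row to a line. send_rows: Moves the arm, as the interface text tells. Its arguments: {"type":"object","properties":{"commands":{"type":"array","items":{"type":"array"}}},"required":["commands"]}

```bash
ls; mkdir -p pics; python3 - <<'E'
from plant import sensors, snapshot, order, ctrl
import cv2,numpy as np
print(sensors.get_obs())
for n in ["scene","side","wrist"]:
    s=snapshot(n); cv2.imwrite(f"pics/{n}0.png",s["color"]); np.savez(f"{n}0.npz",**s)
    print(n,s["mtx"].tolist(),s["k1"],s["xyz"],s["attitude"])
E
```

```text
pics
{'clock': 0.0, 'joint_pos': array([ 1.65053923e+01,  2.05909401e+01,  6.34638165e-01, -2.05269993e-02,
       -7.01365206e+01, -1.65077317e+01]), 'qvel': array([0.03882669, 0.06924155, 0.02557634, 0.08720023, 0.00493583,
       0.02902779]), 'tau': array([-8.00930356e-04, -5.82726967e+01,  2.93058443e+01,  6.99745238e+00,
        6.93249181e-03, -2.06530804e-04]), 'tool_pos': array([ 6.74511769e-01, -4.17696048e-05,  2.25633569e-01]), 'orientation': array([-1.79992124e+02, -9.44800824e-02,  1.79990664e+02]), 'force': array([-1.1043162 ,  0.32632157,  0.96028097]), 'moment': array([ 0.00896835, -0.00161854, -0.00660667]), 'opening': 0.08766148136248621}
scene [[615.8066960217363, 0.0, 333.3966719002624], [0.0, 615.8066960217363, 241.3614111160763], [0.0, 0.0, 1.0]] -0.193391711316634 [1.54000069 0.05931813 0.71172289] [-124.11735325   -0.34375116   95.27913505]
side [[433.6459350677134, 0.0, 313.2380394794491], [0.0, 433.6459350677134, 246.35086603411236], [0.0, 0.0, 1.0]] -0.028402011595348844 [0.49484753 0.65619828 0.5665713 ] [-126.35160512    1.20454253 -175.55522789]
wrist [[337.74557367074163, 0.0, 316.73153394681464], [0.0, 337.74557367074163, 238.25701677572337], [0.0, 0.0, 1.0]] 0.017623641712400717 [ 0.67384304 -0.08031369  0.3827553 ] [ 1.62919346e+02 -1.27301016e-01 -1.79944044e+02]
```

View pics/scene0.png

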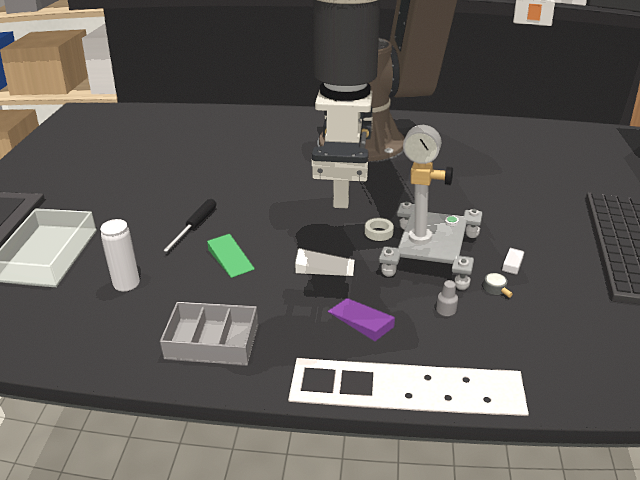

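View pics/side0.png

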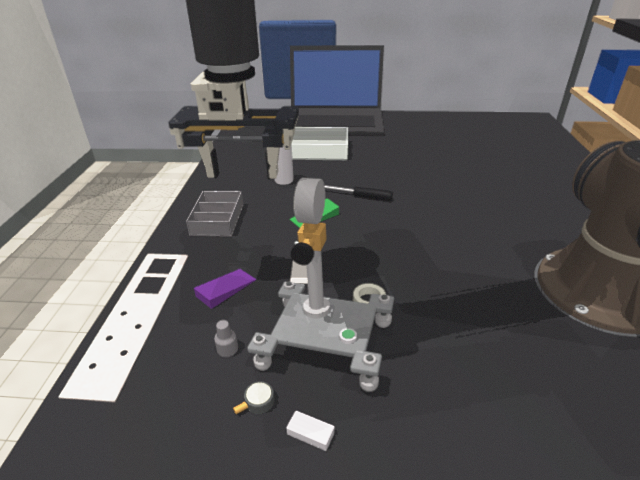

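View pics/wrist0.png

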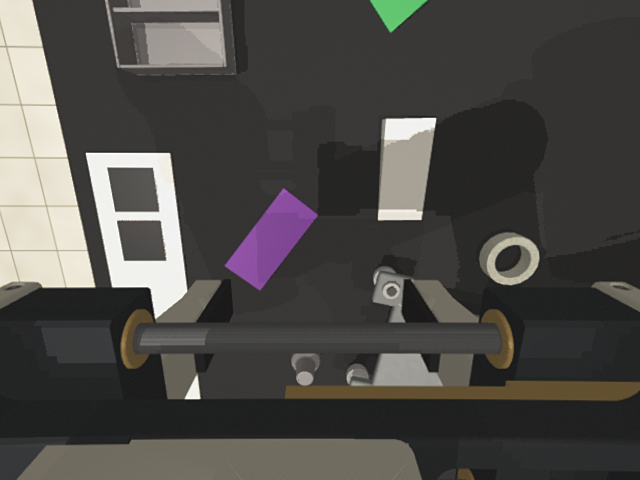

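Wedge candidates in the scene view are white (325,263), green (230,255) and purple (362,317). The white test block at (513,260) is not a wedge. I choose the white one and check it in a crop, then measure it.

```bash
cat > h.py <<'E'
import numpy as np,cv2
from scipy.spatial.transform import Rotation as R
def pts(s):
    K=s["mtx"];z=s["z_map"];h,w=z.shape
    u,v=np.meshgrid(np.arange(w),np.arange(h))
    k1=float(s["k1"]); 
    p=cv2.undistortPoints(np.stack([u,v],-1).reshape(-1,1,2).astype(np.float64),K,np.array([k1,0,0,0.])).reshape(h,w,2)
    c=np.dstack([p[...,0]*z,p[...,1]*z,z])
    P=c@R.from_euler('xyz',s["attitude"],degrees=True).as_matrix().T+s["xyz"]
    P[z==0]=np.nan
    return P
def ray(s,u,v,h):
    p=cv2.undistortPoints(np.array([[[u,v]]],float),s["mtx"],np.array([float(s["k1"]),0,0,0.])).ravel()
    d=R.from_euler('xyz',s["attitude"],degrees=True).as_matrix()@np.array([p[0],p[1],1])
    o=np.array(s["xyz"]);return o+d*(h-o[2])/d[2]
def proj(s,P):
    c=R.from_euler('xyz',s["attitude"],degrees=True).as_matrix().T@(np.array(P)-s["xyz"])
    x,y=c[:2]/c[2];f=1+float(s["k1"])*(x*x+y*y)
    return s["mtx"][0,0]*x*f+s["mtx"][0,2],s["mtx"][1,1]*y*f+s["mtx"][1,2]
E
python3 - <<'E'
from h import *
for n,b in [("wrist",(340,90,460,320)),("scene",(280,190,490,310)),("side",(220,170,420,410))]:
    s=dict(np.load(n+"0.npz"));x0,y0,x1,y1=b
    c=s["color"][y0:y1,x0:x1];f=min(800/c.shape[1],600/c.shape[0])
    cv2.imwrite(f"pics/{n}0c.png",cv2.resize(c,None,fx=f,fy=f));print(n,f)
    P=pts(s)
    if n=="wrist":
        for u,v in [(405,122),(405,130),(405,150),(405,170),(405,190),(405,205),(405,212),(405,217),(390,290),(385,275),(270,240)]: print(u,v,P[v,u].round(4))
        for u,v in [(386,119),(436,118),(378,219),(422,220),(379,208),(424,208)]: print(u,v,P[v,u].round(4),ray(s,u,v,0).round(4),ray(s,u,v,.022).round(4))
E
```

```text
wrist 2.608695652173913
405 122 [ 0.5836 -0.0922  0.0199]
405 130 [ 0.5826 -0.0845  0.0187]
405 150 [ 0.5799 -0.0645  0.0144]
405 170 [ 0.5774 -0.0434  0.0108]
405 190 [ 0.5748 -0.0212  0.0076]
405 205 [ 0.5724 -0.0035  0.0038]
405 212 [0.5714 0.005  0.0022]
405 217 [0.5707 0.011  0.0016]
390 290 [0.5951 0.0777 0.0556]
385 275 [0.5992 0.0648 0.0456]
270 240 [0.7268 0.036  0.011 ]
386 119 [ 0.603  -0.0951  0.0198] [ 0.5991 -0.0959  0.    ] [ 0.6034 -0.095   0.022 ]
436 118 [ 5.458e-01 -9.680e-02 -5.000e-04] [ 0.546  -0.0968  0.    ] [ 0.5533 -0.0958  0.022 ]
378 219 [0.6017 0.0136 0.0007] [0.6015 0.0138 0.    ] [0.6057 0.0084 0.022 ]
422 220 [ 0.5499  0.0153 -0.0012] [ 0.5503  0.015  -0.    ] [0.5574 0.0095 0.022 ]
379 208 [6.017e-01 1.000e-04 3.200e-03] [0.6011 0.0008 0.    ] [ 0.6053 -0.0039  0.022 ]
424 208 [ 0.5489  0.0011 -0.0013] [0.5493 0.0008 0.    ] [ 0.5564 -0.0039  0.022 ]
scene 3.8095238095238093
side 2.5
```

View pics/wrist0c.png

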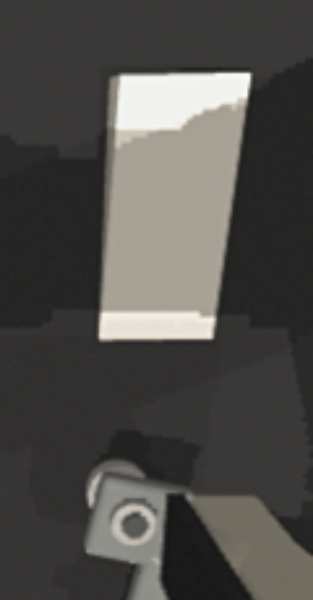

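View pics/scene0c.png

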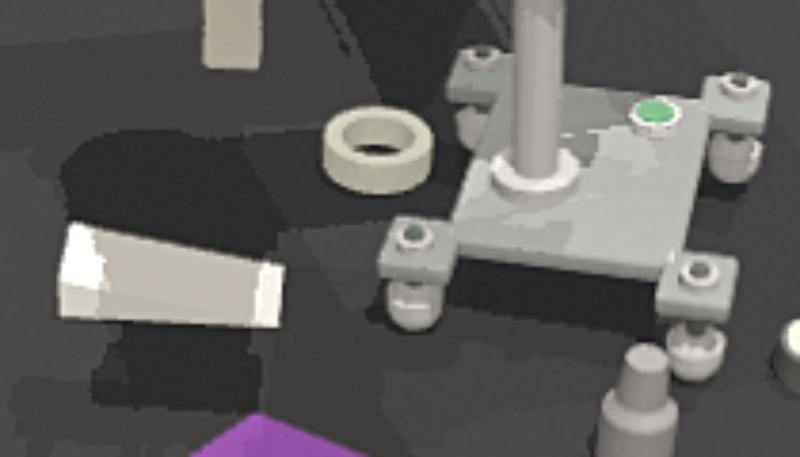

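View pics/side0c.png

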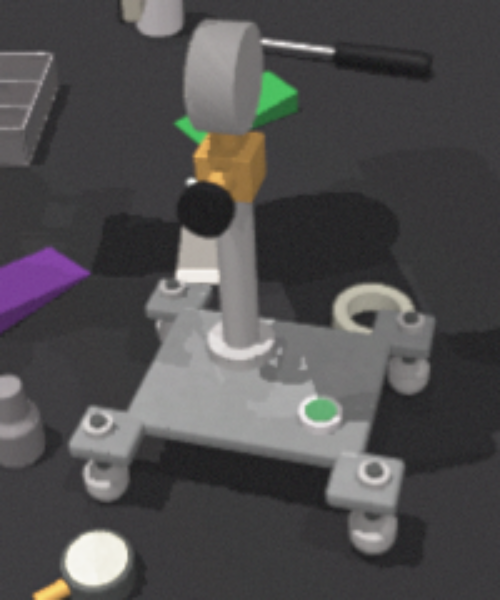

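```bash
python3 - <<'E'
from h import *
s=dict(np.load("scene0.npz"));P=pts(s)
L={}
for n,(u,v) in dict(ll=(413,237),lr=(700,274),ur=(740,84),ul=(482,54)).items():
    u=280+u/3.8095;v=190+v/3.8095
    q=P[int(v)-1:int(v)+2,int(u)-1:int(u)+2].reshape(-1,3);L[n]=np.nanmedian(q,0);print(n,L[n].round(4))
for a,b in [("ll","lr"),("lr","ur"),("ur","ul"),("ul","ll")]:print(a,b,np.linalg.norm(L[a]-L[b]))
# feet bottoms
for n,(u,v) in dict(ll=(414,331),lr=(695,382),ur=(735,182),ul=(476,148)).items():
    print(n,ray(s,280+u/3.8095,190+v/3.8095,0).round(4))
# plate plane fit
m=np.zeros(P.shape[:2],np.uint8);poly=np.array([(505,200),(640,100),(690,130),(670,250),(480,235)])/3.8095+[280,190]
cv2.fillPoly(m,[poly.astype(int)],1);Q=P[m>0];Q=Q[(Q[:,2]>.03)&(Q[:,2]<.075)]
A=np.c_[Q[:,:2],np.ones(len(Q))];c=np.linalg.lstsq(A,Q[:,2],rcond=None)[0];print("plane",c)
for n in L:print(n,"plane z",c@[L[n][0],L[n][1],1])
# white shim points from wrist
s=dict(np.load("wrist0.npz"));P=pts(s);im=s["color"].astype(int)
w=np.zeros(im.shape[:2],bool);w[105:230,370:445]=1
w&=(im.min(2)>120)
cnt=max(cv2.findContours(w.astype(np.uint8),0,1)[0],key=cv2.contourArea)
print(cv2.approxPolyDP(cnt,4,True).reshape(-1,2).tolist())
Q=P[w];Q=Q[np.isfinite(Q[:,0])];print(len(Q))
A=np.c_[Q[:,:2],np.ones(len(Q))];c=np.linalg.lstsq(A,Q[:,2],rcond=None)[0];print(c,np.degrees(np.arctan2(-c[1],-c[0])),np.hypot(*c[:2]),20.5/110)
r=cv2.minAreaRect(Q[:,:2].astype(np.float32)*1000);print(r,cv2.boxPoints(r))
E
```

```text
ll [0.6011 0.0782 0.057 ]
lr [0.6284 0.2145 0.0638]
ur [0.4633 0.2498 0.0703]
ul [0.4339 0.112  0.0621]
ll lr 0.13921546609506255
lr ur 0.16894718298702588
ur ul 0.1410783902600857
ul ll 0.17066090987412527
ll [0.603  0.0828 0.    ]
lr [0.6312 0.2213 0.    ]
ur [0.4505 0.258  0.    ]
ul [0.4308 0.1144 0.    ]
plane [-0.06748679  0.02238149  0.09044346]
ll plane z 0.05162908989706138
lr plane z 0.05283451264602184
ur plane z 0.06476519845277881
ul plane z 0.06366959194081559
[[386, 118], [378, 219], [421, 219], [435, 118]]
4788
[-0.00394746 -0.1799694   0.0056354 ] 88.74347135913453 0.18001268342839058 0.18636363636363637
((574.1061401367188, -40.95989227294922), (58.53028869628906, 112.57471466064453), 0.8171229362487793) [[544.04126   14.904392]
 [545.6467   -97.65888 ]
 [604.171    -96.82417 ]
 [602.56555   15.739098]]
```

The white wedge is confirmed: its thin end (z about 1.5 mm) is at (0.576, 0.0145) and its thick end at (0.578, -0.095), 110 mm apart. The lowest lug is the lower-left one in the scene view, which is the short foot, with its tip near (0.599, 0.081). The shim therefore needs about +23 mm in x, so I'll push it sideways first and then forward.

Request:
{"op": "send_rows", "data": {
  "commands": [
    [1, [-0.08, -0.028, -0.05], [0, 0, 0]],
    [1, [-0.08, -0.028, -0.05], [0, 0, 0]],
    [1, [-0.08, -0.028, -0.05], [0, 0, 0]],
    [1, [-0.08, -0.028, -0.05], [0, 0, 0]],
    [1, [-0.08, -0.028, -0.05], [0, 0, 0]],
    [1, [-0.08, -0.028, -0.05], [0, 0, 0]],
    [1, [-0.08, -0.028, -0.05], [0, 0, 0]],
    [1, [-0.08, -0.028, -0.05], [0, 0, 0]],
    [1, [0, 0, 0], [0, 0, 0]],
    [1, [0, 0, 0], [0, 0, 0]]
  ]
}}

```text
clock: 1.15
tool_pos: [0.5063, -0.0583, 0.1195]
orientation: [-180.0, -0.3, 180.0]
force: [0.4, -0.8, 1.0]
opening: 0.013
```

```bash
python3 - <<'E'
from plant import sensors, snapshot
from h import *
o=sensors.get_obs();print(o["clock"],o["tool_pos"],o["orientation"],o["opening"],o["force"])
for n in ["wrist","side","scene"]:
    s=snapshot(n);np.savez(n+"1.npz",**s);cv2.imwrite(f"pics/{n}1.png",s["color"])
E
```

```text
1.15 [ 0.50625402 -0.05825273  0.11946162] [-179.9655287    -0.32153037  179.96668354] 0.013012356619312371 [ 0.36361769 -0.83488435  1.04654446]
```

View pics/wrist1.png

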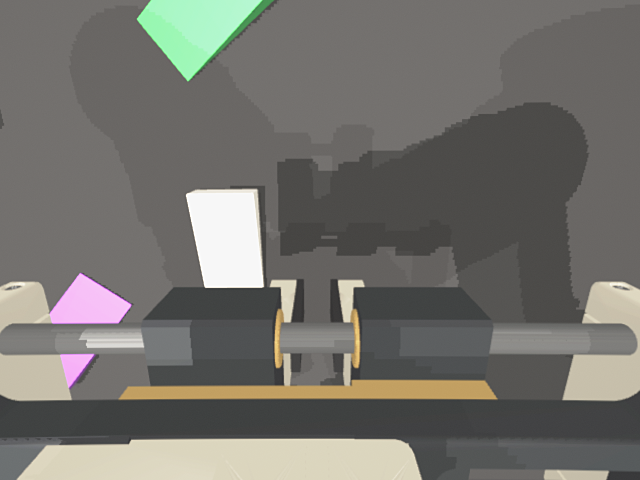

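View pics/scene1.png

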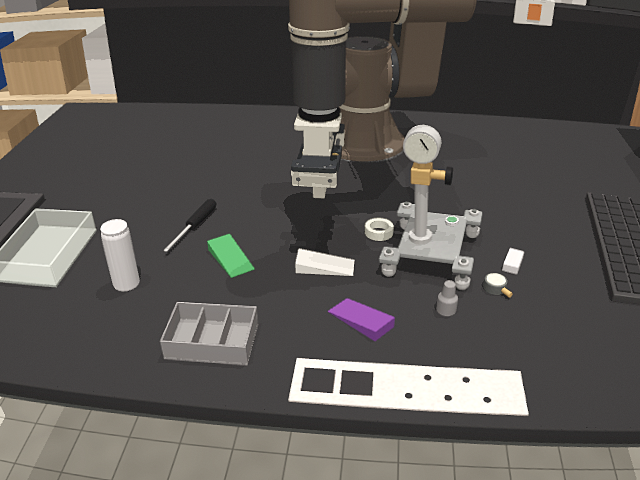

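```bash
python3 - <<'E'
from h import *
from scipy.optimize import least_squares
s=dict(np.load("scene1.npz"));P=pts(s)
c=s["color"][235:285,365:415];cv2.imwrite("pics/foot1.png",cv2.resize(c,None,fx=12,fy=12,interpolation=0))
for (u0,u1,v0,v1) in [(380,398,264,276)]:
    Q=P[v0:v1,u0:u1].reshape(-1,3);Q=Q[(Q[:,2]>.004)&(Q[:,2]<.03)]
    Q=Q[np.linalg.norm(Q[:,:2]-[.6,.08],axis=1)<.03]
    r=least_squares(lambda x:np.linalg.norm(Q-x,axis=1)-.014,[.595,.08,.014],loss='soft_l1',f_scale=.001);print(len(Q),r.x,np.abs(r.fun).mean())
    r=least_squares(lambda x:np.linalg.norm(Q-np.r_[x,.014],axis=1)-.014,[.595,.08],loss='soft_l1',f_scale=.001);print(r.x)
print("tape",P[222:237,365:393].reshape(-1,3)[np.nanargmax(P[222:237,365:393,2])],ray(s,378,229,.01))
E
```

```text
153 [0.59539412 0.08187654 0.01382597] 0.0012524611790447693
[0.5953608  0.08187098]
tape [0.47370281 0.03859802 0.02229525] [0.45275381 0.05705104 0.01      ]
```

View pics/foot1.png

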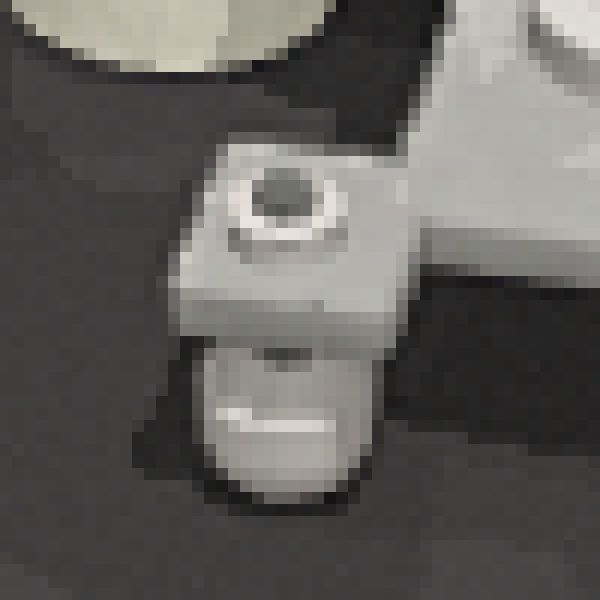

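Request:
{"op": "send_rows", "data": {
  "commands": [
    [1, [0.0, 0.0, -0.1], [0, 0, 0]],
    [1, [0, 0, -0.1], [0, 0, 0]],
    [1, [0, 0, -0.1], [0, 0, 0]],
    [1, [0, 0, -0.08], [0, 0, 0]],
    [1, [0, 0, 0], [0, 0, 0]],
    [1, [0, 0, 0], [0, 0, 0]]
  ]
}}

```text
clock: 1.9
tool_pos: [0.514, -0.0561, 0.0246]
orientation: [180.0, 0.2, -179.9]
force: [0.3, 0.4, 1.0]
opening: 0.0005
```

Request:
{"op": "send_rows", "data": {
  "commands": [
    [1, [0.0, 0.0, -0.04], [0, 0, 0]],
    [1, [0, 0, -0.03], [0, 0, 0]],
    [1, [0, 0, 0], [0, 0, 0]],
    [1, [0.03, 0, 0], [0, 0, 0]],
    [1, [0.03, 0, 0], [0, 0, 0]],
    [1, [0.0, 0, 0], [0, 0, 0]]
  ]
}}

```text
clock: 2.5
tool_pos: [0.5336, -0.0552, 0.0093]
orientation: [179.9, 0.5, -179.8]
force: [-0.3, 0.1, -0.6]
opening: 0.0003
```

```bash
python3 - <<'E'
from plant import sensors, snapshot
from h import *
o=sensors.get_obs();print(o["clock"],o["tool_pos"],o["orientation"],o["opening"],o["force"])
for n in ["wrist","side","scene"]:
    s=snapshot(n);np.savez(n+"2.npz",**s);cv2.imwrite(f"pics/{n}2.png",s["color"])
    if n=="scene": cv2.imwrite(f"pics/{n}2c.png",cv2.resize(s["color"][200:300,270:420],None,fx=5,fy=5))
E
```

```text
2.5 [ 0.53364896 -0.05521056  0.0093223 ] [ 179.90606789    0.54647807 -179.83259638] 0.0002696010463550759 [-0.27227523  0.06773512 -0.6361166 ]
```

View pics/scene2c.png

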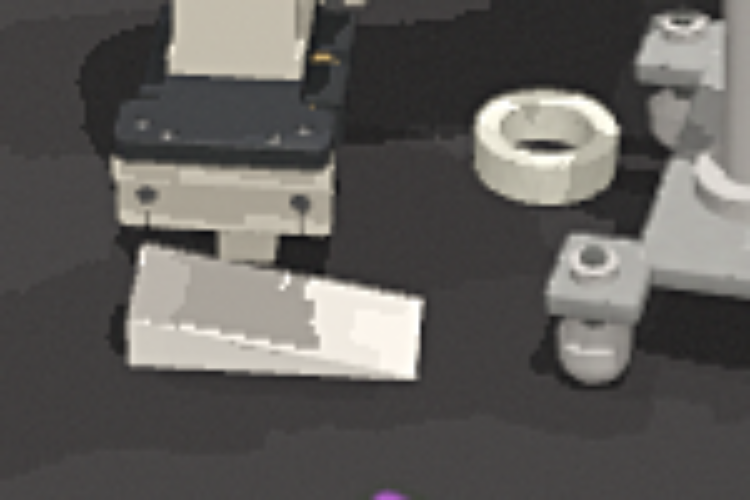

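View pics/wrist2.png

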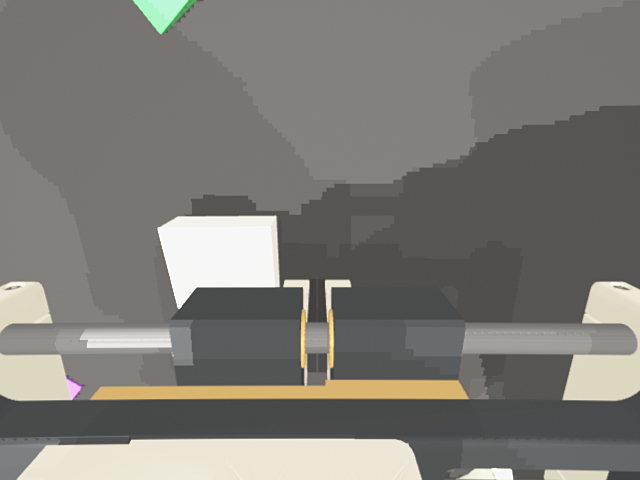

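```bash
python3 - <<'E'
from h import *
s=dict(np.load("scene2.npz"))
for u,v,z in [(130,366,0),(417,380,0),(424,298,.0015)]: print(ray(s,270+u/5,200+v/5,z).round(4))
E
```

```text
[ 0.609  -0.0944  0.    ]
[0.6068 0.0156 0.    ]
[0.5553 0.015  0.0015]
```

Request:
{"op": "send_rows", "data": {
  "commands": [
    [1, [0.02, 0, 0], [0, 0, 0]],
    [1, [0.02, 0, 0], [0, 0, 0]],
    [1, [0.01, 0, 0], [0, 0, 0]],
    [1, [0.0, 0, 0], [0, 0, 0]],
    [1, [0.0, 0, 0], [0, 0, 0]]
  ]
}}

```text
clock: 3.15
tool_pos: [0.545, -0.0556, 0.009]
orientation: [179.9, 0.4, -179.9]
force: [0.2, -0.6, 0.8]
opening: 0.0006
```

```bash
cat > look.py <<'E'
import sys
from plant import sensors, snapshot
from h import *
k=sys.argv[1];b=[int(x) for x in sys.argv[2:6]] if len(sys.argv)>2 else [270,200,420,300]
o=sensors.get_obs();print(o["clock"],o["tool_pos"].round(4),o["orientation"].round(1),o["force"].round(1))
s=snapshot("scene");np.savez(f"scene{k}.npz",**s)
f=min(800/(b[2]-b[0]),600/(b[3]-b[1]));f=int(f)
cv2.imwrite(f"pics/scene{k}c.png",cv2.resize(s["color"][b[1]:b[3],b[0]:b[2]],None,fx=f,fy=f));print("f",f)
E
python3 look.py 3
```

```text
3.15 [ 0.545  -0.0556  0.009 ] [ 179.9    0.4 -179.9] [ 0.2 -0.6  0.8]
f 5
```

View pics/scene3c.png

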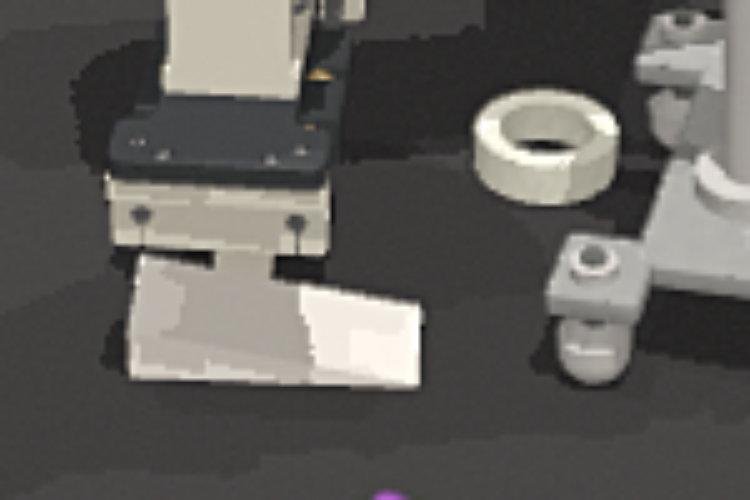

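```bash
python3 - <<'E'
from h import *
s=dict(np.load("scene3.npz"))
for u,v,z in [(131,379,0),(419,387,0),(422,305,.0015)]: print(ray(s,270+u/5,200+v/5,z).round(4))
E
```

```text
[ 0.6171 -0.0928  0.    ]
[0.6111 0.0167 0.    ]
[0.5601 0.0145 0.0015]
```

Request:
{"op": "send_rows", "data": {
  "commands": [
    [1, [-0.03, 0, 0], [0, 0, 0]],
    [1, [0.0, 0.05, 0], [0, 0, 0]],
    [1, [0.0, 0.05, 0], [0, 0, 0]],
    [1, [0.0, 0, 0], [0, 0, 0]],
    [1, [0.02, 0, -0.005], [0, 0, 0]],
    [1, [0.03, 0, 0], [0, 0, 0]],
    [1, [0.03, 0, 0], [0, 0, 0]],
    [1, [0, 0, 0], [0, 0, 0]],
    [1, [0, 0, 0], [0, 0, 0]]
  ]
}}

```text
clock: 4.1
tool_pos: [0.5584, -0.0281, 0.0077]
orientation: [179.9, 0.4, -179.8]
force: [-0.7, 0.3, -0.4]
opening: 0.0007
```

```bash
python3 look.py 4
```

```text
4.1 [ 0.5584 -0.0281  0.0077] [ 179.9    0.4 -179.8] [-0.7  0.3 -0.4]
f 5
```

View pics/scene4c.png

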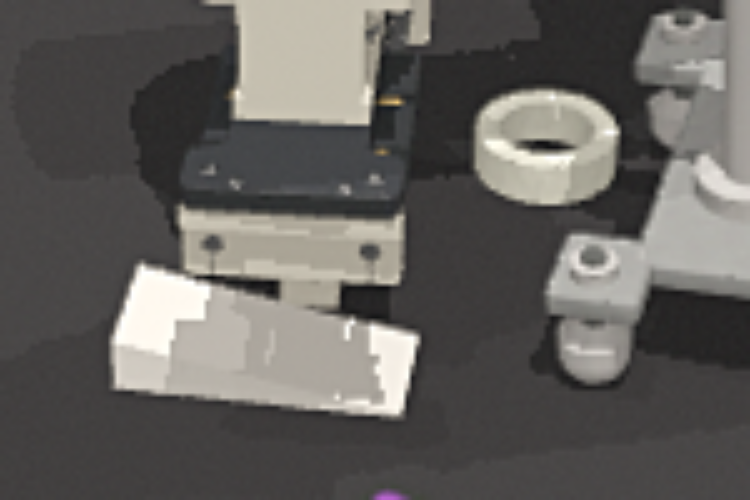

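```bash
cat > sh.py <<'E'
import sys
from h import *
k,f,x0,y0=sys.argv[1],float(sys.argv[2]),float(sys.argv[3]),float(sys.argv[4])
a=[float(x) for x in sys.argv[5:]]
s=dict(np.load(f"scene{k}.npz"))
A=ray(s,x0+a[0]/f,y0+a[1]/f,0)[:2];B=ray(s,x0+a[2]/f,y0+a[3]/f,0)[:2];C=ray(s,x0+a[4]/f,y0+a[5]/f,.0015)[:2]
d=(B-A)/np.linalg.norm(B-A);print("thick near",A,"thin near",B,"thin far",C,"L",np.linalg.norm(B-A),"W",np.linalg.norm(B-C))
n=np.array([-d[1],d[0]]);m=B+n*.025;tip=np.array([.5955,.082])
print("heading",np.degrees(np.arctan2(d[1],d[0])),"thin mid",m,"thick mid",m-.11*d,"tip along",(tip-m)@d,"left-lat",(tip-m)@n)
E
python3 sh.py 4 5 270 200 113 386 404 416 418 333
```

```text
thick near [ 0.62215574 -0.09900691] thin near [0.62950695 0.01224959] thin far [0.57872391 0.01414965] L 0.11149909557136821 W 0.05081857992094816
heading 86.21970671977972 thin mid [0.60456135 0.01389786] thick mid [ 0.59730897 -0.09586281] tip along 0.06735654718871678 left-lat 0.013531654699855128
```

Request:
{"op": "send_rows", "data": {
  "commands": [
    [1, [-0.04, 0, 0], [0, 0, 0]],
    [1, [0, 0, 0.12], [0, 0, 0]],
    [1, [0, 0, 0.12], [0, 0, 0]],
    [1, [0.07, -0.13, 0], [0, 0, 0.003]],
    [1, [0.07, -0.13, 0], [0, 0, 0.003]],
    [1, [0.07, -0.13, 0], [0, 0, 0]],
    [1, [0, 0, 0], [0, 0, 0]],
    [1, [0, 0, 0], [0, 0, 0]]
  ]
}}

```text
clock: 4.95
tool_pos: [0.5951, -0.1293, 0.0701]
orientation: [179.9, 0.3, -177.6]
force: [-0.1, 0.9, -0.1]
opening: 0.0007
```

Request:
{"op": "send_rows", "data": {
  "commands": [
    [1, [0.028, 0, -0.08], [0, 0, 0]],
    [1, [0, 0, -0.08], [0, 0, 0]],
    [1, [0, 0, -0.06], [0, 0, 0]],
    [1, [0, 0, -0.02], [0, 0, 0]],
    [1, [0, 0, 0], [0, 0, 0]]
  ]
}}

```text
clock: 5.45
tool_pos: [0.5984, -0.1265, 0.0092]
orientation: [179.9, 0.3, -177.5]
force: [-0.7, -0.1, -0.3]
opening: 0.0006
```

```bash
python3 look.py 5
```

```text
5.45 [ 0.5984 -0.1265  0.0092] [ 179.9    0.3 -177.5] [-0.7 -0.1 -0.3]
f 5
```

View pics/scene5c.png

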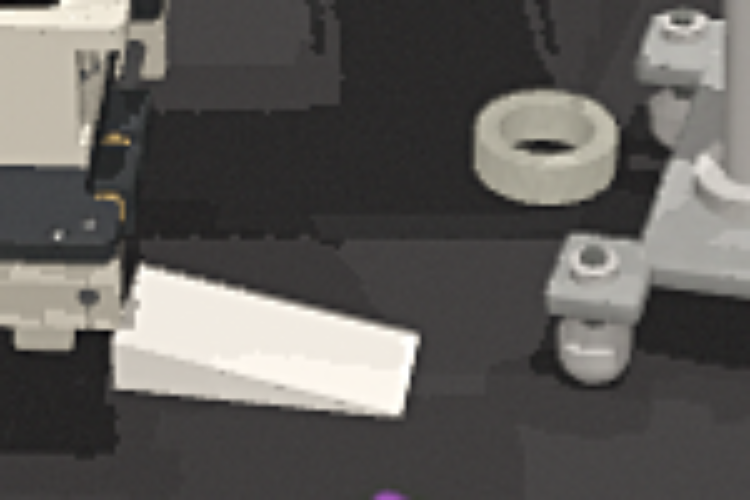

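Request:
{"op": "send_rows", "data": {
  "commands": [
    [1, [0.012, 0.03, 0], [0, 0, 0]],
    [1, [0, 0.03, 0], [0, 0, 0]],
    [1, [0, 0.03, 0], [0, 0, 0]],
    [1, [0, 0.03, 0], [0, 0, 0]],
    [1, [0, 0.03, 0], [0, 0, 0]],
    [1, [0, 0.03, 0], [0, 0, 0]],
    [1, [0, 0, 0], [0, 0, 0]]
  ]
}}

```text
clock: 6.2
tool_pos: [0.6035, -0.0761, 0.0131]
orientation: [179.9, 0.6, -177.4]
force: [-0.4, 0.4, 0.1]
opening: 0.0006
```

```bash
python3 look.py 6
```

```text
6.2 [ 0.6035 -0.0761  0.0131] [ 179.9    0.6 -177.4] [-0.4  0.4  0.1]
f 5
```

View pics/scene6c.png

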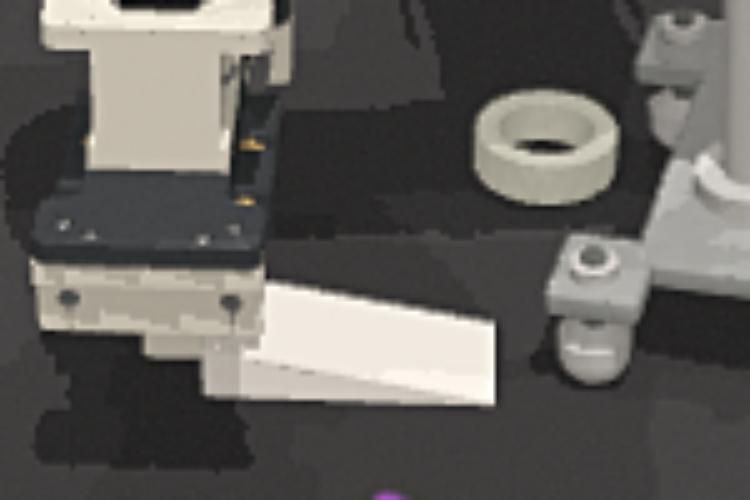

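```bash
python3 sh.py 6 5 270 200 205 396 495 405 496 322
```

```text
thick near [ 0.62477119 -0.06347836] thin near [0.61942891 0.0459589 ] thin far [0.56849988 0.04400085] L 0.10956757026518794 W 0.05096666109600117
heading 92.79472638976242 thin mid [0.59445865 0.04473995] thick mid [ 0.59982201 -0.06512922] tip along 0.03716495797724043 left-lat -0.0028568335747526513
```

Request:
{"op": "send_rows", "data": {
  "commands": [
    [1, [0, 0.03, -0.012], [0, 0, 0]],
    [1, [0, 0.03, -0.004], [0, 0, 0]],
    [1, [0, 0.03, -0.004], [0, 0, 0]],
    [1, [0, 0.03, -0.004], [0, 0, 0]],
    [1, [0, 0.02, 0], [0, 0, 0]],
    [1, [0, 0, 0], [0, 0, 0]]
  ]
}}

```text
clock: 6.85
tool_pos: [0.6033, -0.0404, 0.0066]
orientation: [-180.0, 0.6, -177.4]
force: [-1.2, -0.2, 0.1]
opening: 0.0004
```

```bash
python3 look.py 7
```

```text
6.85 [ 0.6033 -0.0404  0.0066] [-180.     0.6 -177.4] [-1.2 -0.2  0.1]
f 5
```

View pics/scene7c.png

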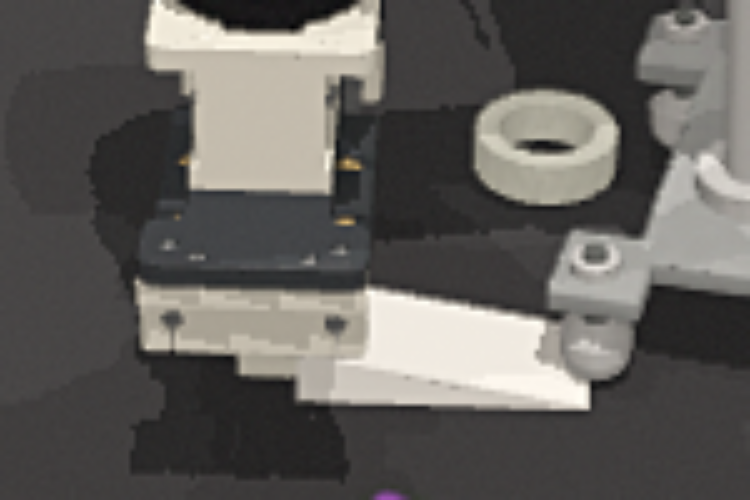

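```bash
python3 sh.py 7 5 270 200 298 401 591 408 591 408
```

```text
thick near [ 0.62430799 -0.02819601] thin near [0.61776593 0.08214169] thin far [0.6197096  0.08209359] L 0.11053147709766102 W 0.001944261886138643
heading 93.39316624592088 thin mid [0.59280976 0.08066201] thick mid [ 0.59932037 -0.02914515] tip along 0.0011764143198005573 left-lat -0.0027647146315446466
```

Request:
{"op": "send_rows", "data": {
  "commands": [
    [1, [0, 0.02, 0.005], [0, 0, 0]],
    [1, [0, 0.02, 0.003], [0, 0, 0]],
    [1, [0, 0.02, 0], [0, 0, 0]],
    [1, [0, 0.02, 0], [0, 0, 0]],
    [1, [0, 0, 0], [0, 0, 0]]
  ]
}}

```text
clock: 7.4
tool_pos: [0.601, -0.0234, 0.0078]
orientation: [-179.8, 0.3, -177.5]
force: [-0.6, 0.6, -0.5]
opening: 0.0004
```

```bash
python3 look.py 8 300 110 500 260; python3 look.py 8b
```

```text
7.4 [ 0.601  -0.0234  0.0078] [-179.8    0.3 -177.5] [-0.6  0.6 -0.5]
f 4
7.45 [ 0.601  -0.0234  0.0078] [-179.8    0.3 -177.5] [ 0.   0.7 -0.5]
f 5
```

View pics/scene8bc.png

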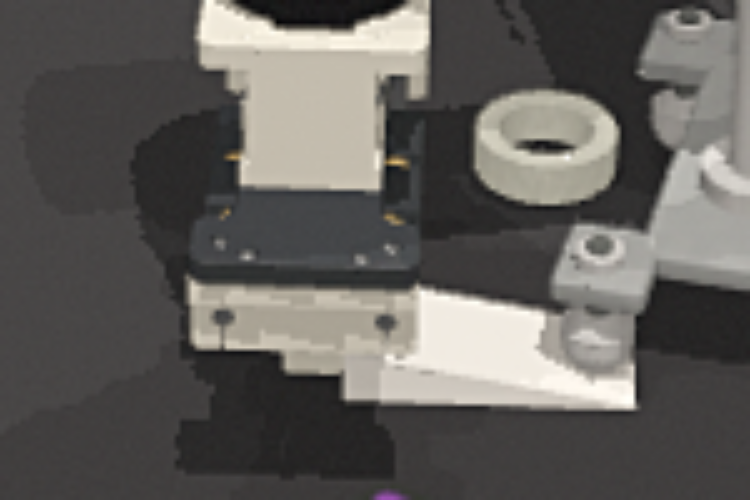

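Request:
{"op": "send_rows", "data": {
  "commands": [
    [1, [0, 0.015, 0.0], [0, 0, 0]],
    [1, [0, 0.015, 0.0], [0, 0, 0]],
    [1, [0, 0.015, 0], [0, 0, 0]],
    [1, [0, 0.015, 0], [0, 0, 0]],
    [1, [0, 0, 0], [0, 0, 0]]
  ]
}}

```text
clock: 8.0
tool_pos: [0.5999, -0.0114, 0.0079]
orientation: [-179.6, 0.1, -177.6]
force: [-0.4, 0.4, -0.0]
opening: 0.0004
```

```bash
python3 look.py 9 330 120 490 300; cat > lvl.py <<'E'
import sys
from h import *
for k in sys.argv[1:]:
    s=dict(np.load(f"scene{k}.npz"));P=pts(s)
    m=np.zeros(P.shape[:2],np.uint8);poly=np.array([(505,200),(640,100),(690,130),(670,250),(480,235)])/3.8095+[280,190]
    cv2.fillPoly(m,[poly.astype(int)],1);Q=P[m>0];Q=Q[(Q[:,2]>.045)&(Q[:,2]<.07)]
    A=np.c_[Q[:,:2],np.ones(len(Q))];c=np.linalg.lstsq(A,Q[:,2],rcond=None)[0]
    r=Q[:,2]-A@c;g=abs(r)<.003;c=np.linalg.lstsq(A[g],Q[g,2],rcond=None)[0]
    print(k,"slope",c[:2].round(4),"mean z",(c@[.53,.165,1]).round(4),g.sum())
E
python3 lvl.py 1 7 8b 9
```

```text
8.0 [ 0.5999 -0.0114  0.0079] [-1.796e+02  1.000e-01 -1.776e+02] [-0.4  0.4 -0. ]
f 3
1 slope [-0.0482  0.0482] mean z 0.057 964
7 slope [-0.0395  0.039 ] mean z 0.0568 973
8b slope [-0.0264  0.0192] mean z 0.0568 994
9 slope [-0.0148  0.0016] mean z 0.0567 1001
```

View pics/scene9c.png

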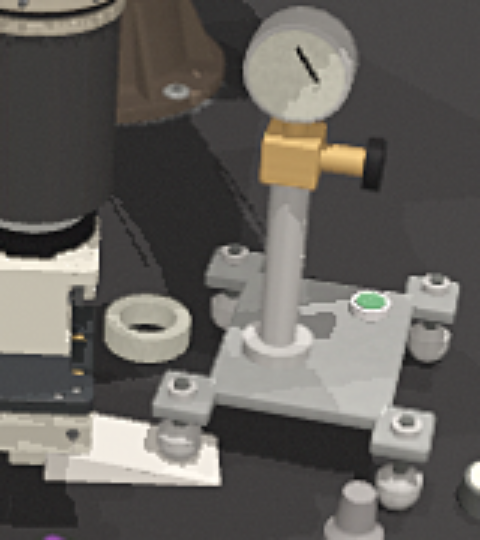

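Request:
{"op": "send_rows", "data": {
  "commands": [
    [1, [0, 0.012, 0.0], [0, 0, 0]],
    [1, [0, 0.012, 0.0], [0, 0, 0]],
    [1, [0, 0.01, 0], [0, 0, 0]],
    [1, [0, 0, 0], [0, 0, 0]]
  ]
}}

```text
clock: 8.45
tool_pos: [0.5992, -0.0048, 0.0079]
orientation: [-179.5, 0.0, -177.6]
force: [0.4, -0.4, 0.7]
opening: 0.0002
```

```bash
python3 look.py 10 340 210 490 300;python3 lvl.py 10
```

```text
8.45 [ 0.5992 -0.0048  0.0079] [-179.5    0.  -177.6] [ 0.4 -0.4  0.7]
f 5
10 slope [-0.0109 -0.0093] mean z 0.0568 996
```

View pics/scene10c.png

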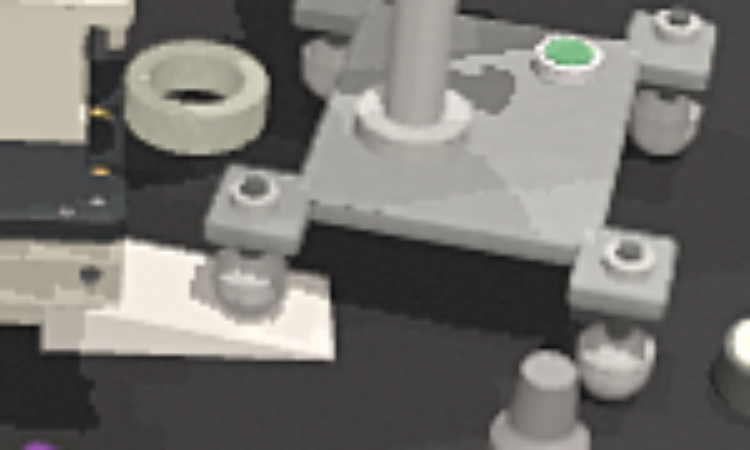

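```bash
cat > feet.py <<'E'
import sys
from h import *
from scipy.optimize import least_squares
def fit(k,pix):
    s=dict(np.load(f"scene{k}.npz"));P=pts(s)
    for n,(u,v) in pix.items():
        u=int(u);v=int(v)
        Q=P[v-5:v+5,u-8:u+9].reshape(-1,3);c0=np.nanmedian(Q,0);Q=Q[np.linalg.norm(Q-c0,axis=1)<.02]
        d=c0-s["xyz"];d/=np.linalg.norm(d)
        r=least_squares(lambda x:np.linalg.norm(Q-x,axis=1)-.014,c0+d*.012,loss='soft_l1',f_scale=.001);print(k,n,len(Q),r.x.round(4),np.abs(r.fun).mean().round(4))
fit("1",dict(ll=(389,269),lr=(462,281),ur=(473,230)))
fit("10",dict(ll=(390,266),lr=(463,283),ur=(473,235)))
E
python3 feet.py; python3 sh.py 10 5 340 210 42 350 334 359 330 277
python3 - <<'E'
import cv2,numpy as np
a=[np.load(f"scene{k}.npz")["color"][210:300,370:490] for k in ("1","10")]
cv2.imwrite("pics/cmp.png",np.vstack([cv2.resize(x,None,fx=3.3,fy=3.3,interpolation=2) for x in a]))
d=np.load("scene10.npz")["color"][205:255,450:490]
d0=np.load("scene1.npz")["color"][205:255,450:490]
cv2.imwrite("pics/far.png",cv2.resize(np.hstack([d0,d]),None,fx=10,fy=10,interpolation=0))
E
```

```text
1 ll 134 [0.5954 0.0819 0.0138] 0.0013
1 lr 133 [0.6233 0.2193 0.0142] 0.0015
1 ur 117 [0.4571 0.2532 0.0215] 0.0016
10 ll 138 [0.5951 0.0831 0.0213] 0.0012
10 lr 134 [0.6222 0.2198 0.0148] 0.0014
10 ur 119 [0.4563 0.254  0.0136] 0.0014
thick near [0.62016754 0.00706014] thin near [0.61502036 0.11723796] thin far [0.56474416 0.11582008] L 0.1102979921478912 W 0.05029618995347073
heading 92.67474017789378 thin mid [0.5900476  0.11607131] thick mid [0.59518087 0.00619115] tip along -0.034288636071487265 left-lat -0.0038564845871359747
```

View pics/far.png

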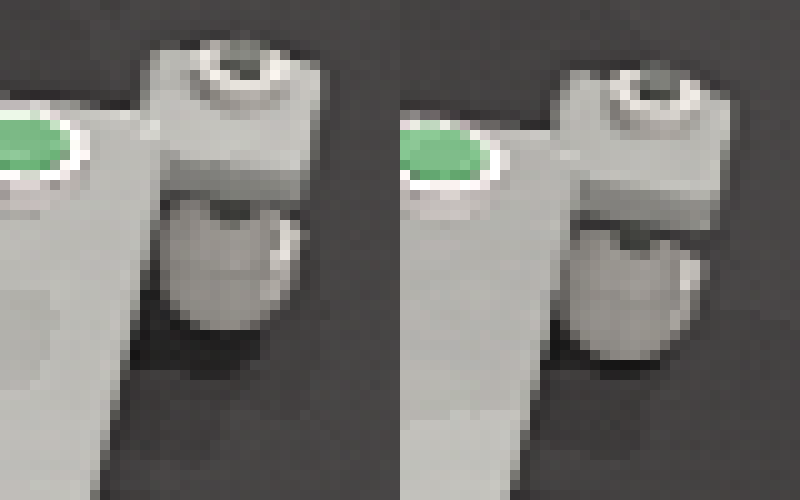

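Request:
{"op": "send_rows", "data": {
  "commands": [
    [1, [0.004, 0.01, 0.0], [0, 0, 0]],
    [1, [0, 0.01, 0.0], [0, 0, 0]],
    [1, [0, 0, 0], [0, 0, 0]]
  ]
}}

```text
clock: 8.8
tool_pos: [0.599, -0.0028, 0.0079]
orientation: [-179.3, -0.2, -177.6]
force: [1.1, 0.3, 0.0]
opening: 0.0004
```

```bash
python3 look.py 11 340 210 490 300;python3 lvl.py 11; sed -i '/^fit("1/d' feet.py; echo 'for k in sys.argv[1:]: fit(k,dict(ll=(390,266),lr=(463,283),ur=(473,235)))'>>feet.py; python3 feet.py 11
```

```text
8.8 [ 0.599  -0.0028  0.0079] [-179.3   -0.2 -177.6] [1.1 0.3 0. ]
f 5
11 slope [-0.0146 -0.0113] mean z 0.0571 1006
11 ll 141 [0.5954 0.0837 0.0216] 0.0012
11 lr 129 [0.622  0.221  0.0144] 0.0014
11 ur 117 [0.4558 0.2542 0.014 ] 0.0015
```

View pics/scene11c.png

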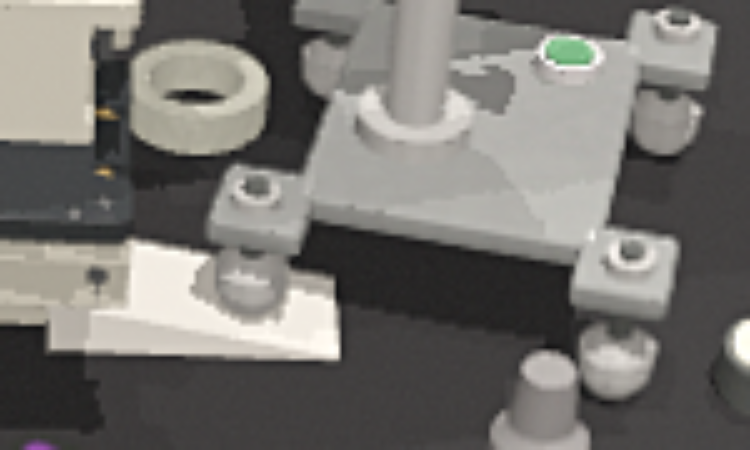

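Request:
{"op": "send_rows", "data": {
  "commands": [
    [1, [0.004, 0.013, 0.0], [0, 0, 0]],
    [1, [0, 0.012, 0.0], [0, 0, 0]],
    [1, [0, 0, 0], [0, 0, 0]]
  ]
}}

```text
clock: 9.15
tool_pos: [0.5991, 0.0002, 0.0079]
orientation: [-179.1, -0.3, -177.7]
force: [0.5, 0.7, -1.0]
opening: 0.0007
```

```bash
python3 look.py 12 340 210 490 300;python3 lvl.py 12;python3 feet.py 12
```

```text
9.15 [5.991e-01 2.000e-04 7.900e-03] [-179.1   -0.3 -177.7] [ 0.5  0.7 -1. ]
f 5
12 slope [-0.0091 -0.0085] mean z 0.0569 1013
12 ll 141 [0.5962 0.0857 0.0214] 0.0012
12 lr 135 [0.6218 0.2232 0.0132] 0.0013
12 ur 117 [0.4549 0.2554 0.0133] 0.0014
```

View pics/scene12c.png

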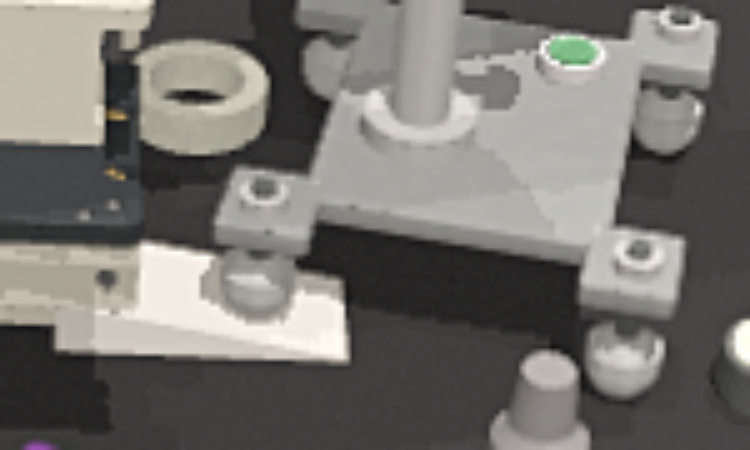

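The stand now begins to slide with the shim, so it is snug. I'll stop pushing and retreat.

Request:
{"op": "send_rows", "data": {
  "commands": [
    [1, [0, -0.06, 0.0], [0, 0, 0]],
    [1, [0, -0.1, 0.0], [0, 0, 0]],
    [1, [0, -0.1, 0.05], [0, 0, 0]],
    [1, [0, -0.1, 0.15], [0, 0, 0]],
    [1, [0, -0.1, 0.15], [0, 0, 0]],
    [1, [-0.05, -0.1, 0.15], [0, 0, 0]],
    [1, [-0.05, -0.1, 0.15], [0, 0, 0]],
    [1, [0, 0, 0], [0, 0, 0]],
    [1, [0, 0, 0], [0, 0, 0]]
  ]
}}

```text
clock: 10.1
tool_pos: [0.5722, -0.1715, 0.1759]
orientation: [-179.3, -0.2, -177.5]
force: [0.5, -0.9, -1.1]
opening: 0.0007
```

```bash
python3 look.py 13 340 210 490 300;python3 lvl.py 13;python3 feet.py 13; python3 - <<'E'
from plant import snapshot
import cv2
cv2.imwrite("pics/side13.png",snapshot("side")["color"])
E
```

```text
10.1 [ 0.5722 -0.1715  0.1759] [-179.3   -0.2 -177.5] [ 0.5 -0.9 -1.1]
f 5
13 slope [-0.0102 -0.0092] mean z 0.057 1009
13 ll 141 [0.5964 0.0858 0.0212] 0.0013
13 lr 136 [0.6209 0.2234 0.0139] 0.0015
13 ur 114 [0.4548 0.255  0.0137] 0.0015
```

View pics/scene13c.png

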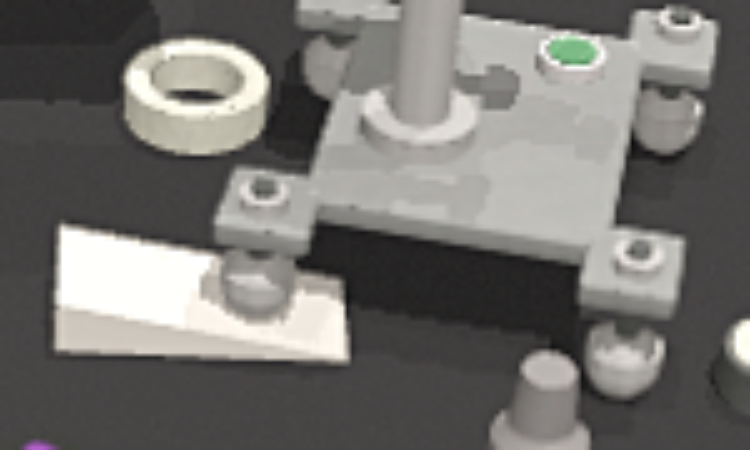

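View pics/side13.png

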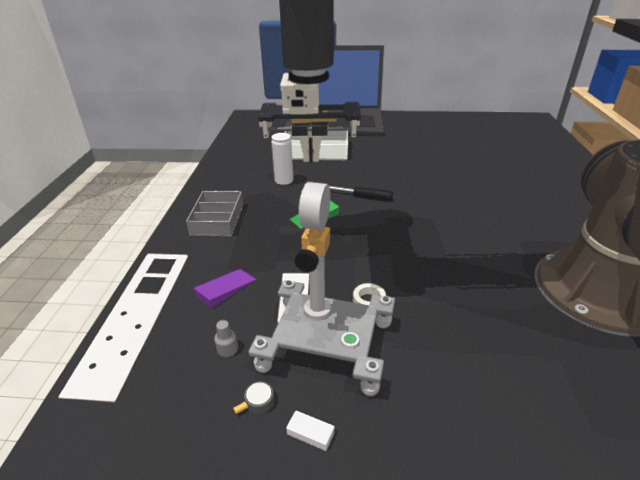

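```bash
sed -i 's/.5955,.082/.5964,.0857/' sh.py; python3 sh.py 13 5 340 210 55 351 349 361 345 280; python3 - <<'E'
from plant import order
print(order.close_job())
E
```

```text
thick near [0.62029847 0.01199012] thin near [0.61571603 0.12290018] thin far [0.56615674 0.12167157] L 0.11100469178070504 W 0.04957451064893253
heading 92.36593075775846 thin mid [0.59073734 0.12186814] thick mid [0.59527831 0.01196191] tip along -0.03637107617993651 left-lat -0.004164756985967504
the job is handed in; nothing more can be done
None
```

The white shim is under the short foot, the stand looks level on the shim and its other feet, and the job is handed in. The clock stood at about 10 s. I pushed the shim sideways with the shut fingertips, then thin end first under the foot, and backed the arm well clear.

**Shim position:** the foot tip is about 36 mm in from the thin end, against the 34 mm needed. It sits about 4 mm to one side of the shim's centreline.

**Level:**
- The short foot's tip is about 7.2 mm up in the last picture; the nominal value is 8 mm.
- The far foot came down from about 7.5 mm in the air to bench height, and the third foot I could measure is also on the bench. The fourth foot was not fitted.
- The slope I fitted to the plate still reads about 0.014 rad. I took most of this as depth bias, because part of it was there at the start and most of it lies along the axis the stand pivots on.

**Stand moved:** it slid about 3 to 4 mm, mostly in the last push. I stopped pushing when it began to move with the shim.

**Rocking and other things:** I did not test rocking by touching the stand. The other things on the bench look unmoved in the final pictures.

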